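Lock the bat on the potter's wheel

TASK

Lock the wooden bat on the potter's wheel by pressing its coloured caps down with a fingertip, gently and one at a time: first red, then yellow, then blue, each until it is down and stays down. Leave the white cap (the release) up, do not touch the fresh bowl on the bat, leave the mug and brush where they are, and finish with the hand clear.

Things in the scene. Friction and masses are not known exactly. Their poses are not given: they have to be found in the camera images.
- wheel: Potter's wheel, fixed: a grey splash pan (330 mm across its rim, 32 mm high) round a wheel head that carries a round wooden bat, 264 mm across, its top 60 mm above the bench. Origin at the centre of the underside, on the bench; z up. The wheel does not turn.
- top_red (a point): Centre of the top of the red cap, a round plastic button 34 mm across and 8 mm thick, on a thin steel stem above a dark steel catch (26 mm across, 12 mm high). The cap top stands about 92 mm above the bench when up and 82 mm when its latch is fully down; pushed further, the cap gives up to 8 mm more on a spring (5.5 N rising to 13.5 N) and springs back to 82 mm when let go. The point moves with the cap.
- catch_red: The dark steel catch under the red cap (with the cap), fixed on the bat 105 mm from its centre, one of four, 90 degrees apart; which colour stands where varies. Origin at the centre of its underside, 60 mm above the bench.
- latch_red (a joint): How far down the latch under the red cap is: 0 m is up (it starts 0 to 0.0015 m down), 0.010 m fully down. Pushed by the cap it goes straight down against about 3.5 N of friction (a little more when pushed fast), has no return spring and stays where it is left. The catch is locked from 0.006 m on. The catch is damaged by more than 30 N.
- top_yellow (a point): Centre of the top of the yellow cap, a round plastic button 34 mm across and 8 mm thick, on a thin steel stem above a dark steel catch (26 mm across, 12 mm high). The cap top stands about 92 mm above the bench when up and 82 mm when its latch is fully down; pushed further, the cap gives up to 8 mm more on a spring (5.5 N rising to 13.5 N) and springs back to 82 mm when let go. The point moves with the cap.
- catch_yellow: The dark steel catch under the yellow cap (with the cap), fixed on the bat 105 mm from its centre, one of four, 90 degrees apart; which colour stands where varies. Origin at the centre of its underside, 60 mm above the bench.
- latch_yellow (a joint): How far down the latch under the yellow cap is: 0 m is up (it starts 0 to 0.0015 m down), 0.010 m fully down. Pushed by the cap it goes straight down against about 3.5 N of friction (a little more when pushed fast), has no return spring and stays where it is left. The catch is locked from 0.006 m on. The catch is damaged by more than 30 N.
- top_blue (a point): Centre of the top of the blue cap, a round plastic button 34 mm across and 8 mm thick, on a thin steel stem above a dark steel catch (26 mm across, 12 mm high). The cap top stands about 92 mm above the bench when up and 82 mm when its latch is fully down; pushed further, the cap gives up to 8 mm more on a spring (5.5 N rising to 13.5 N) and springs back to 82 mm when let go. The point moves with the cap.
- catch_blue: The dark steel catch under the blue cap (with the cap), fixed on the bat 105 mm from its centre, one of four, 90 degrees apart; which colour stands where varies. Origin at the centre of its underside, 60 mm above the bench.
- latch_blue (a joint): How far down the latch under the blue cap is: 0 m is up (it starts 0 to 0.0015 m down), 0.010 m fully down. Pushed by the cap it goes straight down against about 3.5 N of friction (a little more when pushed fast), has no return spring and stays where it is left. The catch is locked from 0.006 m on. The catch is damaged by more than 30 N.
- top_white (a point): Centre of the top of the white cap, a round plastic button 34 mm across and 8 mm thick, on a thin steel stem above a dark steel catch (26 mm across, 12 mm high). The cap top stands about 92 mm above the bench when up and 82 mm when its latch is fully down; pushed further, the cap gives up to 8 mm more on a spring (5.5 N rising to 13.5 N) and springs back to 82 mm when let go. The point moves with the cap.
- catch_white: The dark steel catch under the white cap (with the cap), fixed on the bat 105 mm from its centre, one of four, 90 degrees apart; which colour stands where varies. Origin at the centre of its underside, 60 mm above the bench.
- latch_white (a joint): How far down the latch under the white cap is: 0 m is up (it starts 0 to 0.0015 m down), 0.010 m fully down. Pushed by the cap it goes straight down against about 3.5 N of friction (a little more when pushed fast), has no return spring and stays where it is left. This is the release: it must stay up (below 0.003 m). The catch is damaged by more than 30 N.
- bowl: Small terracotta bowl, just thrown and easily spoilt, loose: 84 mm across the rim, 55 mm high, open side up, near the middle of the bat. Origin at the centre of its underside, 60 mm above the bench.
- mug: Blue mug, loose on the bench beside the wheel, on its left: 76 mm across, 85 mm high, with a handle. Origin at the centre of its underside.
- brush: Brush, 190 mm long, lying loose on the bench beside the wheel, on its right. Origin at its underside near the middle.
There are look-alikes about, which are no part of the job. What is meant by the bowl is not green or purple, and is the larger of those in its own colour.

How it is judged:
By the outcome, as a careful person would: the job done as asked, in the order asked, and still so for the second after the job is handed in, with the robot touching nothing.
It also fails if it takes over 48 s, if anything falls off the work surface, if the arm or the gripper's body presses on something with over 40 N, if the wrist force passes 120 N, or if a joint passes its speed limit or range.

ROBOT

A 7-joint arm with a two-finger parallel gripper is mounted at the origin on the work surface. World frame = base frame: x ahead of the robot, y to its left, z up, the work surface at z = 0. Lengths are in m, angles in rad, forces in N, time in s.
With the tool pointing down it reaches from about 0.425 to 0.925 m from the base axis. Payload 6.8 kg.
Tool frame: the origin (TCP) lies between the finger pads; the fingertips stand 11 mm ahead of it and the grasp point (between the pads) lies 8 mm behind it; z points along the fingers, y is the line along which they close (so a half turn about z gives the same grasp; the last joint's range is limited). The gripper opens to 85 mm and grips with 20 to 120 N. Pads are 22 mm wide; open, the fingers measure 114 mm over their backs; the gripper's body (76 mm by 85 mm) begins 54 mm behind the grasp point. The pads swing forward as they close: fully open they stand 13 mm farther back than shut.
Start: joints at [1.234, 0.477, 0.022, 1.555, -0.011, 1.109, -0.083], TCP at [0.153, -0.657, 0.242] pointing down, gripper open.
Joint ranges: [-2.96, 2.96], [-0.34, 2.1], [-1.41, 1.46], [0.24, 2.44], [-1.37, 4.51], [0.17, 1.92], [-2.96, 2.96]. Speed limits (rad/s): [2.39, 2.39, 3.14, 3.14, 3.14, 3.14, 3.14].

INTERFACE

Orientations are given as a rotation vector (axis times angle).
In Python, from bench import r gives the robot as it stands.
- The arm moves only by the tool send_rows, never from a script. Its argument "deltas" is a list of rows, each an object of numbers: "dx", "dy", "dz": the shift along the world's x, y, z in mm; "rx", "ry", "rz": the turn, a rotation vector about the world's x, y, z in degrees. A call has 1 to 5 rows; each row is the pose to reach, as a shift and turn from the pose commanded when the call began; what a row does not reach only later rows make up. A row lasts 1/12 s, in which the tool goes at most 41.7 mm and 7.16 degrees, less where a joint would pass 70% of its speed; a pose out of reach is approached as far as the arm can. A call with a gripper value outside its range is refused whole. "jaw" is the finger opening in mm, from 0 to 85.4, set as the call begins (left out, the last holds). The fingers move at their own pace and stop on an object; "newtons" is the grip in N (left out, the last holds). Time passes only in rows, so rows that repeat a pose let the fingers close. It gives the time, the measured TCP pose, the force, the opening and the grip force at its end, in the units of the state.
- r.get_obs(): the state, without advancing time (a new reading comes with each control period).
- r.grab_frame(name): name is "scene" or "top" or "wrist"; returns a dict with "frame" (400x640x3 uint8, blue, green, red), "z_map" (400x640 float32, m along the optical axis (not along the pixel's ray), 0 where there is no reading), "vertical_fov" (degrees; the focal length in pixels is half the picture's height over the tangent of half this angle, whatever the lens; pixels are square), "cx", "cy" (the principal point, pixels), "xyz" and "orientation" of the camera in the world. Camera axes: x right, y down, z forward; pixel columns grow to the right and rows downward; lengths in m; the calibration is good to about 2 mm. A picture is of the moment at which its call begins.
- r.hand_in(): hands the job in; it is judged then, once.
The state is a dict: "clock": time; "joints": joint angles; "qvel": joint speeds; "tau": joint torques, N m; "tcp_pos": TCP position; "orientation": TCP orientation; "contact_force": force on the tool from outside, world axes, zero at the start; "moment": the same for the moment, N m; "grip_width": finger opening in m; "gripper_force": force on a finger pad.
Only numpy, scipy, OpenCV 4.12 (cv2) and the standard library are available. Lean on these libraries where they do the work, as an engineer would, in place of code of your own. Each camera call takes 0.05 s, during which the arm holds its last target. There are 200 camera calls.

## Working session

There is one attempt and no reset: what is moved stays moved. The work goes in short steps, Python scripts to look and compute and a tool call to move; the robot and the scene stay as the last step left them, time stands still between calls to the robot, and variables do not carry over. Pictures are saved under pics/ and viewed, at most 10 in all, crops included, and the job is handed in when it is done.

Besides the shell and the picture viewer there is one more tool, called as name(argument=value, ...) on one line, values as JSON. send_rows: Moves the arm, as the interface text tells. Its arguments: {"type":"object","properties":{"deltas":{"type":"array","items":{"type":"object","properties":{"dx":{"type":"number"},"dy":{"type":"number"},"dz":{"type":"number"},"rx":{"type":"number"},"ry":{"type":"number"},"rz":{"type":"number"}}}},"jaw":{"type":"number"},"newtons":{"type":"number"}},"required":["deltas"]}

```bash
mkdir -p pics; cat > h.py <<'E'
import numpy as np, cv2
from scipy.spatial.transform import Rotation as R
from bench import r
def grab(n):
    f=r.grab_frame(n); np.savez('pics/'+n+'.npz',**f); return f
def load(n): return dict(np.load('pics/'+n+'.npz'))
def cloud(f):
    z=f['z_map']; h,w=z.shape; fl=h/2/np.tan(np.radians(f['vertical_fov'])/2)
    u,v=np.meshgrid(np.arange(w),np.arange(h))
    p=np.stack([(u-f['cx'])/fl*z,(v-f['cy'])/fl*z,z],-1)
    o=np.array(f['orientation']); M=R.from_rotvec(o).as_matrix() if o.size==3 else o
    return p@M.T+f['xyz']
E
python3 - <<'E'
from h import *
print(r.get_obs())
for n in ['top','scene']:
    f=grab(n); cv2.imwrite(f'pics/{n}0.png',f['frame']); print(n,f['xyz'],f['orientation'],f['vertical_fov'])
E
```

```text
{'clock': 0.0, 'joints': array([ 1.23387166,  0.47778383,  0.02229041,  1.55646139, -0.01149659,
        1.1093049 , -0.08308772]), 'qvel': array([-0.00020199, -0.00073881,  0.00140609, -0.00123442, -0.00165521,
       -0.00072661,  0.00020947]), 'tau': array([-5.46787232e-04, -5.96444035e+01,  1.60701815e+00, -2.81204510e+01,
        1.22867691e-02,  9.34755779e-03, -7.81196036e-06]), 'tcp_pos': array([ 0.15299564, -0.65683662,  0.24133146]), 'orientation': array([-3.11924938e+00, -3.58571034e-01,  5.08717701e-04]), 'contact_force': array([0.0667844 , 0.36287311, 0.11622632]), 'moment': array([ 0.05003914, -0.02417587,  0.02471697]), 'gripper_force': 0.0, 'grip_width': 0.08507164701119277}
top [0.40922486 0.08770675 1.08361798] [-2.1314206   2.17408401 -0.16921575] 55.70148615297086
scene [ 1.43013977 -0.306578    0.7105561 ] [-1.86654972 -1.20213818  0.68967261] 45.07095909573975
```

View pics/top0.png

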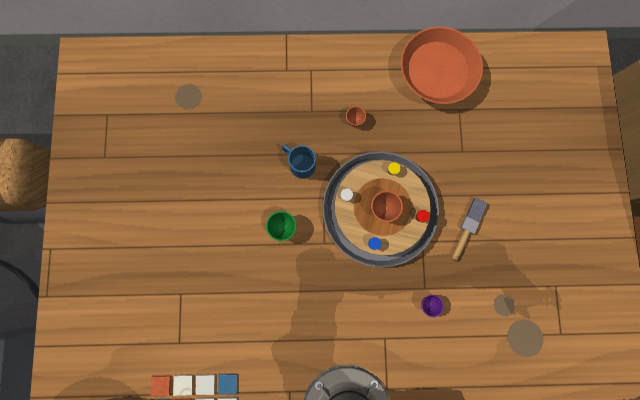

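View pics/scene0.png

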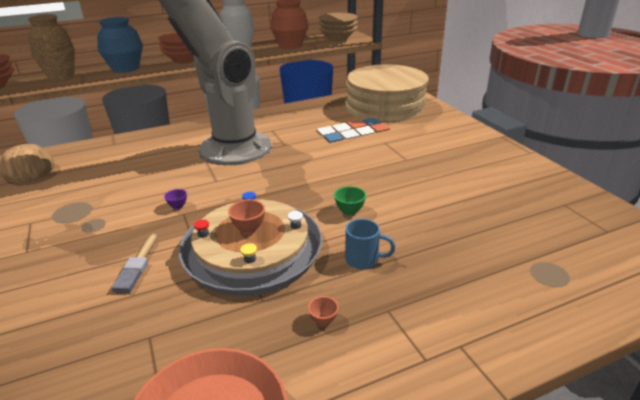

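Top view shows the caps on the bat: red (423,216), yellow (394,168), blue (375,244) and white (347,195). The mug is at (301,160) and the brush at (470,230).

Bowl candidates:
- terracotta on the bat (387,207)
- smaller terracotta (356,116)
- green (281,226)
- purple (432,306)
- large terracotta basin (441,65), off the wheel

The one on the bat fits: terracotta, larger than the small one, 84 mm, in the middle of the bat. I'll confirm it in a crop and measure.

```bash
python3 - <<'E'
from h import *
f=load('top'); P=cloud(f); z=P[...,2]
cv2.imwrite('pics/crop1.png',cv2.resize(f['frame'][140:275,315:450],None,fx=4.4,fy=4.4,interpolation=cv2.INTER_CUBIC))
C={}
for n,(u,v) in dict(red=(423,216),yellow=(394,168),blue=(375,244),white=(347,195)).items():
    s=np.s_[v-10:v+11,u-10:u+11]; p=P[s].reshape(-1,3); m=p[:,2]>.082
    C[n]=p[m].mean(0); print(n,m.sum(),C[n].round(4),np.median(p[m,2]).round(4))
c=(C['red']+C['white']+C['blue']+C['yellow'])/4; print('ctr',c, [round(float(np.linalg.norm(C[k][:2]-c[:2])),4) for k in C])
s=np.s_[185:230,365:410]; p=P[s].reshape(-1,3); m=p[:,2]>.1; b=p[m]; print('bowl rim',b.min(0),b.max(0))
for n,(u,v,d) in dict(mug=(301,160,18),).items():
    p=P[v-d:v+d,u-d:u+d].reshape(-1,3); p=p[p[:,2]>.02]; print(n,p.min(0),p.max(0))
E
```

```text
red 131 [ 0.5134 -0.2095  0.0894] 0.0897
yellow 123 [ 0.6347 -0.1302  0.1291] 0.0887
blue 132 [ 0.4436 -0.0737  0.1196] 0.0896
white 125 [ 0.5748 -0.0093  0.0899] 0.0897
ctr [ 0.54161813 -0.10568422  0.10700623] [0.1076, 0.0962, 0.1031, 0.1019]
bowl rim [ 0.40922486 -0.15131546  0.10001294] [0.57862893 0.08770675 1.08361798]
mug [0.40922486 0.07147278 0.02007137] [0.72395624 0.16223585 1.08361798]
```

View pics/crop1.png

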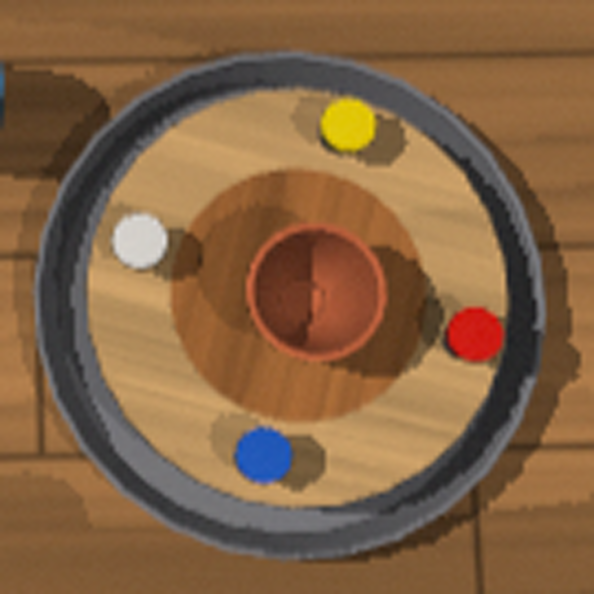

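The crop confirms the terracotta bowl is centred on the bat and well clear of the caps. I'll repeat the measurement with the invalid depth pixels masked out.

```bash
python3 - <<'E'
from h import *
f=load('top'); P=cloud(f)
C={}
for n,(u,v) in dict(red=(423,216),yellow=(394,168),blue=(375,244),white=(347,195)).items():
    p=P[v-10:v+11,u-10:u+11].reshape(-1,3); m=(p[:,2]>.082)&(p[:,2]<.1)
    C[n]=(p[m].min(0)+p[m].max(0))/2; print(n,m.sum(),p[m].mean(0).round(4),C[n].round(4))
c=sum(C.values())/4; print('ctr',c, [round(float(np.linalg.norm(C[k][:2]-c[:2])),4) for k in C])
p=P[185:230,365:410].reshape(-1,3); b=p[(p[:,2]>.1)&(p[:,2]<.13)]; print('bowl rim',b.min(0),b.max(0))
t=r.get_obs()['tcp_pos']
for k in C: print(k,((C[k]-t)*1e3).round(1))
E
```

```text
red 131 [ 0.5134 -0.2095  0.0894] [ 0.5136 -0.2106  0.0891]
yellow 118 [ 0.6442 -0.1394  0.0887] [ 0.6441 -0.1409  0.0887]
blue 128 [ 0.4446 -0.0787  0.0894] [ 0.4449 -0.0784  0.0892]
white 125 [ 0.5748 -0.0093  0.0899] [ 0.5751 -0.0089  0.09  ]
ctr [ 0.544403   -0.10968428  0.08926044] [0.1055, 0.1044, 0.1043, 0.1054]
bowl rim [ 0.49951811 -0.15131546  0.10001294] [ 0.57862893 -0.07005345  0.11690036]
red [ 360.6  446.4 -152.3]
yellow [ 491.1  516.  -152.7]
blue [ 292.   578.6 -152.2]
white [ 422.1  648.1 -151.4]
```

send_rows(deltas=[{"dx": 20,"dy": 25},{"dx": 40,"dy": 50},{"dx": 60,"dy": 75},{"dx": 80,"dy": 100},{"dx": 100,"dy": 125}], jaw=0, newtons=20)

```text
$.deltas[0]: bad value
```

send_rows(deltas=[{"dx": 20,"dy": 25,"dz": 0,"rx": 0,"ry": 0,"rz": 0},{"dx": 45,"dy": 55,"dz": 0,"rx": 0,"ry": 0,"rz": 0},{"dx": 70,"dy": 86,"dz": 0,"rx": 0,"ry": 0,"rz": 0},{"dx": 95,"dy": 117,"dz": 0,"rx": 0,"ry": 0,"rz": 0},{"dx": 120,"dy": 148,"dz": 0,"rx": 0,"ry": 0,"rz": 0}], jaw=0, newtons=20)

```text
clock: 0.52
tcp_pos: [0.2738, -0.5076, 0.2419]
orientation: [-3.12, -0.358, 0.0]
contact_force: [0.9, -0.1, 0.9]
grip_width: 0.0253
gripper_force: 0.0
```

send_rows(deltas=[{"dx": 25,"dy": 31,"dz": 0,"rx": 0,"ry": 0,"rz": 0},{"dx": 50,"dy": 62,"dz": 0,"rx": 0,"ry": 0,"rz": 0},{"dx": 75,"dy": 93,"dz": 0,"rx": 0,"ry": 0,"rz": 0},{"dx": 100,"dy": 124,"dz": 0,"rx": 0,"ry": 0,"rz": 0},{"dx": 125,"dy": 155,"dz": 0,"rx": 0,"ry": 0,"rz": 0}])

```text
clock: 0.93
tcp_pos: [0.3987, -0.3526, 0.2422]
orientation: [-3.121, -0.358, 0.001]
contact_force: [1.1, -0.6, -0.2]
grip_width: 0.0
gripper_force: 0.0
```

send_rows(deltas=[{"dx": 29,"dy": 36,"dz": -10,"rx": 0,"ry": 0,"rz": 0},{"dx": 58,"dy": 72,"dz": -20,"rx": 0,"ry": 0,"rz": 0},{"dx": 87,"dy": 108,"dz": -30,"rx": 0,"ry": 0,"rz": 0},{"dx": 115,"dy": 143,"dz": -40,"rx": 0,"ry": 0,"rz": 0},{"dx": 115,"dy": 143,"dz": -40,"rx": 0,"ry": 0,"rz": 0}])

```text
clock: 1.35
tcp_pos: [0.5155, -0.2058, 0.2012]
orientation: [-3.117, -0.367, -0.001]
contact_force: [-0.4, 0.3, -0.4]
grip_width: -0.0002
gripper_force: 0.0
```

```bash
python3 - <<'E'
from h import *
o=r.get_obs(); print(o['clock'],o['tcp_pos'],o['orientation'],o['contact_force'],o['grip_width'],o['joints'].round(2))
f=grab('wrist'); P=cloud(f); g=f['frame'].astype(int)
for n,m in dict(red=(g[...,2]>150)&(g[...,1]<50)&(g[...,0]<50),).items():
    p=P[m]; p=p[(p[:,2]>.08)&(p[:,2]<.1)]
    if len(p): print(n,len(p),((p.min(0)+p.max(0))/2).round(4),p.min(0),p.max(0))
cv2.imwrite('pics/wrist1.png',f['frame'])
E
```

```text
1.35 [ 0.51549529 -0.20583139  0.2012292 ] [-3.11745207e+00 -3.67215478e-01 -7.94628886e-04] [-0.37792839  0.29674188 -0.36843865] -0.00020749204180248667 [ 0.46  0.34 -0.24  1.87  0.09  0.94 -1.15]
red 4 [ 0.5315 -0.2109  0.0903] [ 0.53106872 -0.21446663  0.08929939] [ 0.53192576 -0.20724715  0.09129866]
```

View pics/wrist1.png

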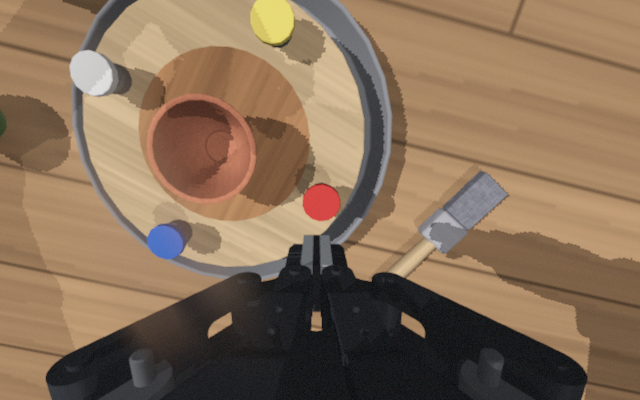

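The wrist view shows the red cap at (321,202), just ahead of the closed fingertips at (317,245). Blue is at (166,241), yellow at (272,20) and white at (95,73). Next I'll measure the caps with this camera.

```bash
python3 - <<'E'
from h import *
f=load('wrist'); P=cloud(f); z=P[...,2]
for n,(u,v) in dict(red=(321,202),yellow=(272,20),blue=(166,241),white=(95,73)).items():
    s=np.s_[max(v-25,0):v+26,u-25:u+26]
    m=((z[s]>.083)&(z[s]<.1)).astype(np.uint8)
    k,l,st,ce=cv2.connectedComponentsWithStats(m); p=P[s][l==l[min(v,25),25]]
    print(n,len(p),p.mean(0).round(4),((p.min(0)+p.max(0))/2).round(4),np.median(p[:,2]).round(4))
E
```

```text
red 1117 [ 0.5163 -0.2112  0.0907] [ 0.5155 -0.2112  0.0888] 0.0908
yellow 1678 [ 0.6446 -0.1423  0.0898] [ 0.6449 -0.1419  0.0883] 0.0899
blue 1080 [ 0.4473 -0.082   0.0898] [ 0.4459 -0.0812  0.0876] 0.0902
white 1730 [ 0.5765 -0.0127  0.0906] [ 0.5763 -0.011   0.0884] 0.0909
```

send_rows(deltas=[{"dx": -1,"dy": -5,"dz": -25,"rx": 0,"ry": 0,"rz": 0},{"dx": -1,"dy": -5,"dz": -50,"rx": 0,"ry": 0,"rz": 0},{"dx": -1,"dy": -5,"dz": -75,"rx": 0,"ry": 0,"rz": 0},{"dx": -1,"dy": -5,"dz": -92,"rx": 0,"ry": 0,"rz": 0},{"dx": -1,"dy": -5,"dz": -92,"rx": 0,"ry": 0,"rz": 0}])

```text
clock: 1.82
tcp_pos: [0.5091, -0.2159, 0.1066]
orientation: [-3.118, -0.358, 0.01]
contact_force: [-0.8, 0.6, 0.5]
grip_width: 0.0001
gripper_force: 0.0
```

send_rows(deltas=[{"dx": 0,"dy": 0,"dz": -2,"rx": 0,"ry": 0,"rz": 0},{"dx": 0,"dy": 0,"dz": -4,"rx": 0,"ry": 0,"rz": 0},{"dx": 0,"dy": 0,"dz": -6,"rx": 0,"ry": 0,"rz": 0},{"dx": 0,"dy": 0,"dz": -8,"rx": 0,"ry": 0,"rz": 0},{"dx": 0,"dy": 0,"dz": -9,"rx": 0,"ry": 0,"rz": 0}])

```text
clock: 2.23
tcp_pos: [0.5127, -0.2167, 0.1021]
orientation: [3.12, 0.358, 0.002]
contact_force: [-1.0, -0.6, 2.9]
grip_width: -0.0001
gripper_force: 1.5
```

Contact is right at the expected height, but the commanded pose is about 6 mm off the cap centre. I'll lift slightly, recentre and press.

send_rows(deltas=[{"dx": 0,"dy": 0,"dz": 8,"rx": 0,"ry": 0,"rz": 0},{"dx": 2,"dy": 5,"dz": 8,"rx": 0,"ry": 0,"rz": 0},{"dx": 2,"dy": 5,"dz": 8,"rx": 0,"ry": 0,"rz": 0},{"dx": 2,"dy": 5,"dz": 4,"rx": 0,"ry": 0,"rz": 0},{"dx": 2,"dy": 5,"dz": 1,"rx": 0,"ry": 0,"rz": 0}])

```text
clock: 2.65
tcp_pos: [0.5142, -0.2113, 0.1021]
orientation: [3.121, 0.359, 0.0]
contact_force: [0.1, 0.3, 0.2]
grip_width: 0.0001
gripper_force: 0.0
```

send_rows(deltas=[{"dx": 0,"dy": 0,"dz": -1.5,"rx": 0,"ry": 0,"rz": 0},{"dx": 0,"dy": 0,"dz": -3,"rx": 0,"ry": 0,"rz": 0},{"dx": 0,"dy": 0,"dz": -4.5,"rx": 0,"ry": 0,"rz": 0},{"dx": 0,"dy": 0,"dz": -6,"rx": 0,"ry": 0,"rz": 0},{"dx": 0,"dy": 0,"dz": -6,"rx": 0,"ry": 0,"rz": 0}])

```text
clock: 3.07
tcp_pos: [0.514, -0.2114, 0.096]
orientation: [-3.121, -0.359, 0.0]
contact_force: [-0.3, -0.4, -0.1]
grip_width: 0.0
gripper_force: 0.0
```

send_rows(deltas=[{"dx": 0,"dy": 0,"dz": -1,"rx": 0,"ry": 0,"rz": 0},{"dx": 0,"dy": 0,"dz": -2,"rx": 0,"ry": 0,"rz": 0},{"dx": 0,"dy": 0,"dz": -3,"rx": 0,"ry": 0,"rz": 0},{"dx": 0,"dy": 0,"dz": -4,"rx": 0,"ry": 0,"rz": 0},{"dx": 0,"dy": 0,"dz": -4,"rx": 0,"ry": 0,"rz": 0}])

```text
clock: 3.48
tcp_pos: [0.5141, -0.2114, 0.0924]
orientation: [3.121, 0.359, -0.0]
contact_force: [-1.5, 0.9, 5.5]
grip_width: 0.0
gripper_force: 3.0
```

send_rows(deltas=[{"dx": 0,"dy": 0,"dz": -1,"rx": 0,"ry": 0,"rz": 0},{"dx": 0,"dy": 0,"dz": -2,"rx": 0,"ry": 0,"rz": 0},{"dx": 0,"dy": 0,"dz": -2,"rx": 0,"ry": 0,"rz": 0},{"dx": 0,"dy": 0,"dz": -2,"rx": 0,"ry": 0,"rz": 0}])

```text
clock: 3.82
tcp_pos: [0.5141, -0.2114, 0.0907]
orientation: [3.121, 0.359, -0.0]
contact_force: [-1.9, 0.3, 8.6]
grip_width: 0.0002
gripper_force: 3.9
```

send_rows(deltas=[{"dx": 0,"dy": 0,"dz": 10,"rx": 0,"ry": 0,"rz": 0},{"dx": 0,"dy": 0,"dz": 35,"rx": 0,"ry": 0,"rz": 0},{"dx": 0,"dy": 0,"dz": 70,"rx": 0,"ry": 0,"rz": 0},{"dx": 0,"dy": 0,"dz": 90,"rx": 0,"ry": 0,"rz": 0},{"dx": 0,"dy": 0,"dz": 90,"rx": 0,"ry": 0,"rz": 0}])

```text
clock: 4.23
tcp_pos: [0.5167, -0.2125, 0.1852]
orientation: [3.117, 0.358, 0.011]
contact_force: [-0.0, -0.1, 0.1]
grip_width: -0.0002
gripper_force: 0.0
```

```bash
cat >> h.py <<'E'
def caps():
    t=r.get_obs(); print(t['clock'],t['tcp_pos'].round(4))
    f=grab('top'); P=cloud(f); z=P[...,2]
    for n,(u,v) in dict(red=(423,216),yellow=(394,168),blue=(375,244),white=(347,195)).items():
        p=P[v-4:v+5,u-4:u+5].reshape(-1,3); q=p[(p[:,2]>.07)&(p[:,2]<.1)]; print(n,len(q),np.median(q,0).round(4) if len(q) else '')
    b=P[185:230,365:410].reshape(-1,3); b=b[(b[:,2]>.1)&(b[:,2]<.13)]; print('bowl',len(b), b.mean(0) if len(b) else '')
    return f
E
python3 - <<'E'
from h import *
f=caps(); cv2.imwrite('pics/top2.png',f['frame'])
f=grab('scene'); cv2.imwrite('pics/scene2.png',cv2.resize(f['frame'][170:310,150:350],None,fx=4,fy=4,interpolation=cv2.INTER_CUBIC))
E
```

```text
4.2333 [ 0.5167 -0.2125  0.1852]
red 27 [ 0.5064 -0.2059  0.0809]
yellow 81 [ 0.645  -0.1407  0.0886]
blue 80 [ 0.4422 -0.0803  0.0892]
white 80 [ 0.5735 -0.0112  0.0896]
bowl 275 [ 0.54209405 -0.11593058  0.11069414]
```

View pics/scene2.png

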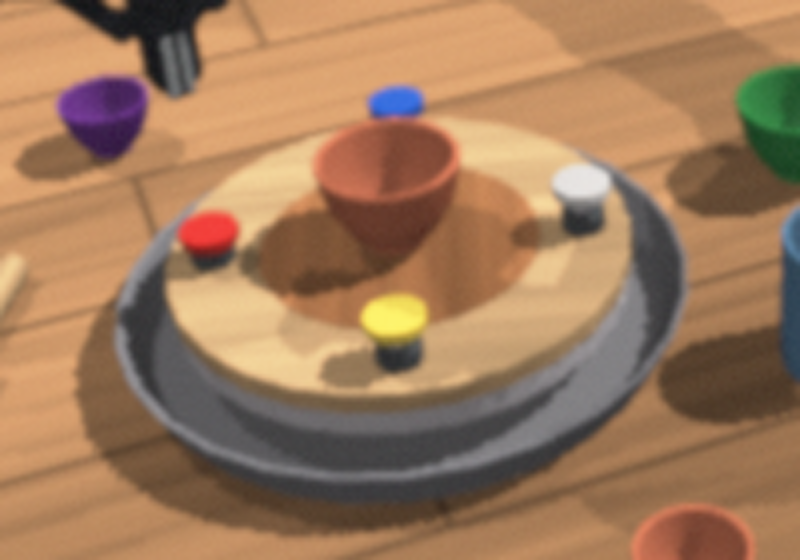

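The enlarged scene view shows the red cap at (210,232) sitting low, at 0.081 m, with yellow, blue and white still up and the bowl in place. Now yellow.

send_rows(deltas=[{"dx": 30,"dy": 16,"dz": 0,"rx": 0,"ry": 0,"rz": 0},{"dx": 63,"dy": 34,"dz": 0,"rx": 0,"ry": 0,"rz": 0},{"dx": 96,"dy": 52,"dz": 0,"rx": 0,"ry": 0,"rz": 0},{"dx": 130,"dy": 70,"dz": 0,"rx": 0,"ry": 0,"rz": 0},{"dx": 130,"dy": 70,"dz": 0,"rx": 0,"ry": 0,"rz": 0}])

```text
clock: 4.75
tcp_pos: [0.649, -0.1344, 0.1786]
orientation: [-3.115, -0.37, -0.004]
contact_force: [0.4, 0.8, -0.1]
grip_width: -0.0004
gripper_force: 0.0
```

send_rows(deltas=[{"dx": 0,"dy": 0,"dz": -20,"rx": 0,"ry": 0,"rz": 0},{"dx": 0,"dy": 0,"dz": -45,"rx": 0,"ry": 0,"rz": 0},{"dx": 0,"dy": 0,"dz": -62,"rx": 0,"ry": 0,"rz": 0},{"dx": 0,"dy": 0,"dz": -68,"rx": 0,"ry": 0,"rz": 0},{"dx": 0,"dy": 0,"dz": -68,"rx": 0,"ry": 0,"rz": 0}])

```text
clock: 5.17
tcp_pos: [0.6419, -0.1413, 0.1092]
orientation: [-3.12, -0.358, 0.009]
contact_force: [0.3, 0.0, 0.0]
grip_width: 0.0002
gripper_force: 0.0
```

send_rows(deltas=[{"dx": 0,"dy": 0,"dz": 0,"rx": 0,"ry": 0,"rz": 0},{"dx": 0,"dy": 0,"dz": -2,"rx": 0,"ry": 0,"rz": 0},{"dx": 0,"dy": 0,"dz": -4,"rx": 0,"ry": 0,"rz": 0},{"dx": 0,"dy": 0,"dz": -6,"rx": 0,"ry": 0,"rz": 0},{"dx": 0,"dy": 0,"dz": -8,"rx": 0,"ry": 0,"rz": 0}])

```text
clock: 5.58
tcp_pos: [0.6445, -0.1415, 0.1049]
orientation: [3.121, 0.358, 0.002]
contact_force: [0.2, -0.9, -0.2]
grip_width: 0.0
gripper_force: 0.0
```

send_rows(deltas=[{"dx": 0,"dy": 0,"dz": -1.5,"rx": 0,"ry": 0,"rz": 0},{"dx": 0,"dy": 0,"dz": -3,"rx": 0,"ry": 0,"rz": 0},{"dx": 0,"dy": 0,"dz": -4.5,"rx": 0,"ry": 0,"rz": 0},{"dx": 0,"dy": 0,"dz": -6,"rx": 0,"ry": 0,"rz": 0},{"dx": 0,"dy": 0,"dz": -7.5,"rx": 0,"ry": 0,"rz": 0}])

```text
clock: 6.0
tcp_pos: [0.6442, -0.1415, 0.0969]
orientation: [3.121, 0.358, 0.0]
contact_force: [-1.1, -0.0, 2.4]
grip_width: -0.0002
gripper_force: 1.6
```

send_rows(deltas=[{"dx": 0,"dy": 0,"dz": -1.5,"rx": 0,"ry": 0,"rz": 0},{"dx": 0,"dy": 0,"dz": -3,"rx": 0,"ry": 0,"rz": 0},{"dx": 0,"dy": 0,"dz": -4.5,"rx": 0,"ry": 0,"rz": 0},{"dx": 0,"dy": 0,"dz": -6,"rx": 0,"ry": 0,"rz": 0},{"dx": 0,"dy": 0,"dz": -6.5,"rx": 0,"ry": 0,"rz": 0}])

```text
clock: 6.42
tcp_pos: [0.6442, -0.1415, 0.0906]
orientation: [3.121, 0.358, 0.0]
contact_force: [-3.0, -0.0, 7.9]
grip_width: -0.0002
gripper_force: 3.9
```

send_rows(deltas=[{"dx": 0,"dy": 0,"dz": 10,"rx": 0,"ry": 0,"rz": 0},{"dx": 0,"dy": 0,"dz": 40,"rx": 0,"ry": 0,"rz": 0},{"dx": 0,"dy": 0,"dz": 75,"rx": 0,"ry": 0,"rz": 0},{"dx": 0,"dy": 0,"dz": 110,"rx": 0,"ry": 0,"rz": 0},{"dx": 0,"dy": 0,"dz": 110,"rx": 0,"ry": 0,"rz": 0}])

```text
clock: 6.83
tcp_pos: [0.6483, -0.1418, 0.2085]
orientation: [3.118, 0.358, 0.019]
contact_force: [1.9, 0.3, 0.8]
grip_width: 0.0002
gripper_force: 0.0
```

send_rows(deltas=[{"dx": -30,"dy": 9,"dz": 0,"rx": 0,"ry": 0,"rz": 0},{"dx": -68,"dy": 21,"dz": 0,"rx": 0,"ry": 0,"rz": 0},{"dx": -106,"dy": 33,"dz": 0,"rx": 0,"ry": 0,"rz": 0},{"dx": -144,"dy": 45,"dz": 0,"rx": 0,"ry": 0,"rz": 0},{"dx": -180,"dy": 56,"dz": 0,"rx": 0,"ry": 0,"rz": 0}])

```text
clock: 7.25
tcp_pos: [0.4619, -0.0848, 0.2001]
orientation: [3.121, 0.359, -0.0]
contact_force: [-0.9, 0.5, 0.5]
grip_width: 0.0004
gripper_force: 0.0
```

send_rows(deltas=[{"dx": -18,"dy": 5,"dz": 0,"rx": 0,"ry": 0,"rz": 0},{"dx": -18,"dy": 5,"dz": 0,"rx": 0,"ry": 0,"rz": 0},{"dx": -18,"dy": 5,"dz": 0,"rx": 0,"ry": 0,"rz": 0}])

```text
clock: 7.5
tcp_pos: [0.4457, -0.0804, 0.2008]
orientation: [3.12, 0.359, 0.002]
contact_force: [0.0, -0.8, 0.2]
grip_width: 0.0003
gripper_force: 0.0
```

```bash
python3 - <<'E'
from h import *
f=caps()
f=grab('wrist'); P=cloud(f)
p=P.reshape(-1,3)
for n,c in dict(red=(.5145,-.2105),yellow=(.6445,-.1415),blue=(.446,-.08),white=(.576,-.01)).items():
    q=p[(np.hypot(p[:,0]-c[0],p[:,1]-c[1])<.024)&(p[:,2]>.076)&(p[:,2]<.097)]
    print(n,len(q), (q.min(0)/2+q.max(0)/2).round(4) if len(q) else '', np.median(q[:,2]).round(4) if len(q) else '')
E
```

```text
7.5 [ 0.4457 -0.0804  0.2008]
red 0 
yellow 78 [ 0.6472 -0.1422  0.0802]
blue 0 
white 78 [ 0.5735 -0.0112  0.0896]
bowl 175 [ 0.55499197 -0.10543234  0.11073808]
red 1222 [ 0.5153 -0.2114  0.0799] 0.0814
yellow 0  
blue 1118 [ 0.4455 -0.0803  0.0879] 0.0902
white 1702 [ 0.5749 -0.0108  0.0889] 0.0909
```

Red is at 0.081 and yellow at 0.080, so both are down. The tool is centred over blue. Descending.

send_rows(deltas=[{"dx": 0,"dy": 0,"dz": -25,"rx": 0,"ry": 0,"rz": 0},{"dx": 0,"dy": 0,"dz": -55,"rx": 0,"ry": 0,"rz": 0},{"dx": 0,"dy": 0,"dz": -78,"rx": 0,"ry": 0,"rz": 0},{"dx": 0,"dy": 0,"dz": -88,"rx": 0,"ry": 0,"rz": 0},{"dx": 0,"dy": 0,"dz": -88,"rx": 0,"ry": 0,"rz": 0}])

```text
clock: 8.02
tcp_pos: [0.4455, -0.0804, 0.1102]
orientation: [-3.12, -0.358, 0.006]
contact_force: [-0.8, -0.4, 0.3]
grip_width: 0.0004
gripper_force: 0.0
```

send_rows(deltas=[{"dx": 0,"dy": 0,"dz": 0,"rx": 0,"ry": 0,"rz": 0},{"dx": 0,"dy": 0,"dz": -2,"rx": 0,"ry": 0,"rz": 0},{"dx": 0,"dy": 0,"dz": -4,"rx": 0,"ry": 0,"rz": 0},{"dx": 0,"dy": 0,"dz": -6,"rx": 0,"ry": 0,"rz": 0},{"dx": 0,"dy": 0,"dz": -8,"rx": 0,"ry": 0,"rz": 0}])

```text
clock: 8.43
tcp_pos: [0.4466, -0.0805, 0.1049]
orientation: [3.121, 0.358, 0.002]
contact_force: [0.2, 0.3, 0.8]
grip_width: 0.0001
gripper_force: 0.0
```

send_rows(deltas=[{"dx": 0,"dy": 0,"dz": -1.5,"rx": 0,"ry": 0,"rz": 0},{"dx": 0,"dy": 0,"dz": -3,"rx": 0,"ry": 0,"rz": 0},{"dx": 0,"dy": 0,"dz": -4.5,"rx": 0,"ry": 0,"rz": 0},{"dx": 0,"dy": 0,"dz": -6,"rx": 0,"ry": 0,"rz": 0},{"dx": 0,"dy": 0,"dz": -7.5,"rx": 0,"ry": 0,"rz": 0}])

```text
clock: 8.85
tcp_pos: [0.4462, -0.0805, 0.0968]
orientation: [3.121, 0.359, 0.0]
contact_force: [-1.0, -0.0, 3.4]
grip_width: -0.0001
gripper_force: 1.6
```

send_rows(deltas=[{"dx": 0,"dy": 0,"dz": -1.5,"rx": 0,"ry": 0,"rz": 0},{"dx": 0,"dy": 0,"dz": -3,"rx": 0,"ry": 0,"rz": 0},{"dx": 0,"dy": 0,"dz": -4.5,"rx": 0,"ry": 0,"rz": 0},{"dx": 0,"dy": 0,"dz": -6,"rx": 0,"ry": 0,"rz": 0},{"dx": 0,"dy": 0,"dz": -6.5,"rx": 0,"ry": 0,"rz": 0}])

```text
clock: 9.27
tcp_pos: [0.4463, -0.0805, 0.0904]
orientation: [3.121, 0.358, 0.0]
contact_force: [-1.0, -1.0, 7.5]
grip_width: -0.0002
gripper_force: 4.0
```

Now lift, then back off to the right (−y) away from the wheel.

send_rows(deltas=[{"dx": 0,"dy": 0,"dz": 10,"rx": 0,"ry": 0,"rz": 0},{"dx": 0,"dy": 0,"dz": 40,"rx": 0,"ry": 0,"rz": 0},{"dx": 0,"dy": 0,"dz": 75,"rx": 0,"ry": 0,"rz": 0},{"dx": 0,"dy": 0,"dz": 110,"rx": 0,"ry": 0,"rz": 0},{"dx": 0,"dy": 0,"dz": 130,"rx": 0,"ry": 0,"rz": 0}])

```text
clock: 9.68
tcp_pos: [0.4471, -0.0802, 0.224]
orientation: [3.12, 0.359, 0.006]
contact_force: [-0.0, 0.0, -0.2]
grip_width: -0.0003
gripper_force: 0.0
```

send_rows(deltas=[{"dx": 0,"dy": -30,"dz": 0,"rx": 0,"ry": 0,"rz": 0},{"dx": 0,"dy": -65,"dz": 0,"rx": 0,"ry": 0,"rz": 0},{"dx": 0,"dy": -100,"dz": 0,"rx": 0,"ry": 0,"rz": 0},{"dx": 0,"dy": -135,"dz": 0,"rx": 0,"ry": 0,"rz": 0},{"dx": 0,"dy": -170,"dz": 0,"rx": 0,"ry": 0,"rz": 0}])

```text
clock: 10.1
tcp_pos: [0.4456, -0.2518, 0.2207]
orientation: [-3.121, -0.359, -0.0]
contact_force: [0.8, -0.3, 0.1]
grip_width: 0.0001
gripper_force: 0.0
```

send_rows(deltas=[{"dx": -20,"dy": -30,"dz": 0,"rx": 0,"ry": 0,"rz": 0},{"dx": -40,"dy": -60,"dz": 0,"rx": 0,"ry": 0,"rz": 0},{"dx": -60,"dy": -90,"dz": 0,"rx": 0,"ry": 0,"rz": 0},{"dx": -80,"dy": -120,"dz": 0,"rx": 0,"ry": 0,"rz": 0},{"dx": -80,"dy": -120,"dz": 0,"rx": 0,"ry": 0,"rz": 0}])

```text
clock: 10.52
tcp_pos: [0.3604, -0.3767, 0.2204]
orientation: [3.121, 0.342, -0.004]
contact_force: [-0.8, -0.2, 0.2]
grip_width: -0.0002
gripper_force: 0.0
```

```bash
python3 - <<'E'
from h import *
f=caps(); cv2.imwrite('pics/top3.png',f['frame'])
E
```

```text
10.5167 [ 0.3604 -0.3767  0.2204]
red 78 [ 0.5143 -0.2133  0.0802]
yellow 78 [ 0.647  -0.1423  0.0804]
blue 79 [ 0.4425 -0.0819  0.0806]
white 79 [ 0.5737 -0.0114  0.0894]
bowl 273 [ 0.54163463 -0.11552053  0.11058717]
```

View pics/top3.png

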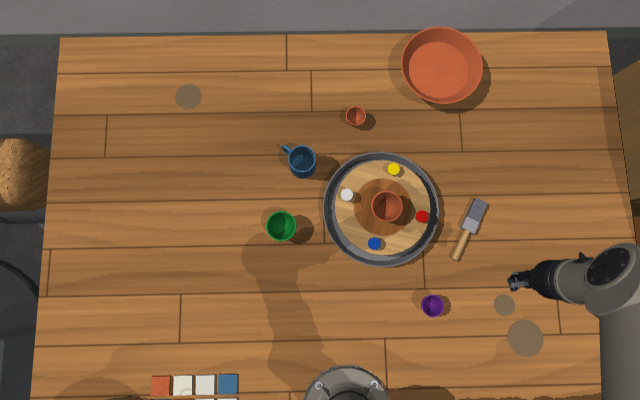

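The final top view shows red, yellow and blue down (about 0.080 m) and white still up (0.089 m). The bowl (387,207), mug (301,160) and brush (470,230) haven't moved, and the hand is clear at (515,283).

```bash
python3 -c "
from bench import r
print(r.hand_in())"
```

```text
the job is handed in; nothing more can be done
None
```

The job is handed in: red, yellow and blue were pressed down in that order and measured down, white is still up, the bowl, mug and brush are where they were, and the hand is clear. It took about 10.5 s, and the highest push force I read was about 9 N.

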